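# Draw a carved stone knob out from under the display riser with a reacher

### The job

The rounded stone knob has been pushed to the back of the low display riser, where a hand does not fit. Hold the reacher by its grip, slip the open jaws over the knob, squeeze the trigger just hard enough to hold this soft stone without crushing it, and draw it out upright in the closed jaws until it stands a good five centimetres clear of the riser's front; then let the jaws open and leave the reacher lying flat on the bench. Do not ram the riser, and leave the other things where they are.

Things in the scene. Friction and masses are not known exactly. Their poses are not given: they have to be found in the camera images.
- reacher: Trigger reacher lying flat, 295 mm long, 0.32 kg, mass centred near the handle. Origin on its underside below the middle of the handle; x along the shaft to the jaws, y left, z up. Shaft 14 mm thick, 16 mm high; head 56 mm wide, 26 mm high, front face at x 176; butt behind to x -60. When the trigger is squeezed by d between equally closing fingers, the reacher shifts d/2 to its left.
- reacher_grip (a point): Middle of the handle, 30 mm above the reacher's underside; axes as the reacher's. Two upright paddles, 60 mm long (x), 8 mm thick, z 8 to 52 above the bench: black fixed grip on the right (outer face y -27), grey trigger on the left (outer face y +27 when free). Grasped from above across these 54 mm; 40 mm when squeezed fully. An 8 mm high plate joins them below.
- reacher_throat (a point): Middle of the space between the jaws, at x 211, z 15 of the reacher: the best place for a piece to be gripped. The jaws are plates 62 mm long, 6 mm thick, z 4 to 26, pivoted at x 175, y +23 and -23. Free, each splays 0.25 rad outwards (tips at x 235, 70 mm apart inside, 84 mm outside); with the trigger 8 mm in they are parallel, 40 mm apart inside.
- trigger (a joint): Travel of the trigger towards the fixed grip, m: 0 free (jaws open) to 0.014 (jaws shut); each mm turns both jaws in by 0.031 rad. Its spring takes 6 N at 0 and 0.4 N more per mm: a hand force under 6 N holds the reacher with open jaws. On the knob (6 to 10 mm in, 9 to 10 N), every further 2.4 N of hand force adds about 1 N to each jaw's squeeze.
- jaw_left: The left jaw plate of the reacher (its y side), origin below its pivot, x along the plate to the tip.
- jaw_right: The right jaw plate of the reacher, origin below its pivot, x along the plate to the tip.
- stone_knob: The piece to fetch: soft grey-white stone drum, slightly oval (36 mm across its y, 44 mm along its x), 32 mm high with a small dome on top (47 mm in all), 0.2 to 0.4 kg, standing upright in one of the riser's two bays, turned any way. Origin at the centre of its underside, z up. Each jaw must squeeze it with 1.5 N or more to hold it; over 10 N by a jaw harms it.
- riser: Low display riser fixed to the bench: wooden sides, middle wall and back, 10 mm thick, under a clear acrylic top. 160 mm deep (x), 260 mm wide (y), 64 mm high, 58 mm free below the top. Origin at the centre of its underside; x points from the open front (x -80) to the back, so pieces are drawn out along -x. Two bays, 115 mm wide, centred at y +62.5 and -62.5.
- riser_mouth (a point): Middle of the riser's open front edge, at bench level; axes as the riser's.
- stone_block: Bystander in the other bay of the riser: square stone block 36 x 36 x 42 mm. Origin at the centre of its underside.
- gouge_a: Bystander: carving gouge with a light wooden handle, lying on the bench, 210 mm long, 24 mm thick. Origin below the front of its handle.
- gouge_b: Bystander: carving gouge with a brown handle, lying, 190 mm long, 24 mm thick. Origin below the front of its handle.
- mallet: Bystander: wooden mallet lying on the bench, 260 mm long, head 110 x 64 x 64 mm. Origin near its middle.
- finial: Bystander: small turned wooden finial, standing, 42 mm wide, 58 mm high.
- brush_cup: Bystander: blue ceramic cup, 72 mm wide, 90 mm high.
- slip_stone: Bystander: flat honing stone 100 x 35 x 14 mm lying on the bench.

How it is judged:
On the way, in this order (a step that is already met when the one before it is completed fails the run):
1. both jaws squeeze the knob under the riser (contact force between each of jaw_left, jaw_right and stone_knob above 1.5 N and x of stone_knob in the frame of riser above -0.06 m), for 0.2 s.
2. the knob has been drawn clear of the riser, still in the closed jaws (contact force between each of jaw_left, jaw_right and stone_knob above 1 N and x of stone_knob in the frame of riser_mouth below -0.06 m), for 0.2 s.
At the end, for the whole second after the job is handed in: The knob stands upright (within 0.1 rad) and still on the bench, its centre more than 60 mm out in front of the riser's front edge, no longer gripped (under 0.3 N from the reacher); the reacher lies flat and still on the bench with its trigger free (under 3 mm) and its jaws open (x of stone_knob in the frame of riser_mouth below -0.06 m and angle between each of stone_knob, reacher's own z axis and vertical below 0.1 rad and height (world z) of stone_knob below 0.004 m and linear speed of each of stone_knob, reacher below 0.02 m/s and contact force between reacher and stone_knob below 0.3 N and value of joint trigger below 0.003 m and height (world z) of reacher below 0.006 m); the robot touches nothing.
It fails at once if a jaw squeezes the knob with more than 10 N (contact force between any of jaw_left, jaw_right and stone_knob above 10 N).
It fails at once if the knob is tipped over (angle between stone_knob's own z axis and vertical above 0.4 rad).
It fails at once if the riser is rammed with more than 15 N by the reacher or the robot (contact force between any of reacher, the arm, the fingers and riser above 15 N).
It fails at once if another thing is shifted by more than 25 mm (distance of any of stone_block, gouge_a, gouge_b, mallet, finial, brush_cup, slip_stone from where it was at the start of the episode above 0.025 m).
It also fails if it takes over 51 s, if anything falls off the work surface, if the arm or the gripper's body presses on something with over 40 N, if the wrist force passes 120 N, or if a joint passes its speed limit or range.

### The arm

A 6-joint arm with a two-finger parallel gripper is mounted at the origin on the work surface. World frame = base frame: x ahead of the robot, y to its left, z up, the work surface at z = 0. Lengths are in m, angles in rad, forces in N, time in s.
With the tool pointing down it reaches from about 0.425 to 0.95 m from the base axis. Payload 3.5 kg.
Tool frame: the origin (TCP) lies midway between the tips of the shut fingers; the grasp point (between the pads) lies 19 mm behind it; y points along the fingers, x is the direction in which the jaws open and shut, and the axes are right-handed (so a half turn about y gives the same grasp; the last joint's range is limited). The gripper opens to 85 mm and grips with 20 to 120 N. Pads are 22 mm wide; open, the fingers measure 114 mm over their backs; the gripper's body (76 mm by 85 mm) begins 54 mm behind the grasp point. The pads swing forward as they close: fully open they stand 13 mm farther back than shut.
Start: joints at [1.015, 0.286, 1.577, -0, 1.279, -0.15], TCP at [0.266, 0.62, 0.231] pointing down, gripper open.
Joint ranges: [-2.77, 2.77], [-0.9, 2.22], [0.21, 2.48], [-1.53, 4.67], [0.24, 2.81], [-2.84, 2.84]. Speed limits (rad/s): [2.79, 2.79, 3.14, 3.14, 3.14, 3.14].

### API

Orientations are given as a unit quaternion [x, y, z, w].
In Python, from plant import ctrl, viewer gives the robot as it stands.
- The arm moves only by the tool step_arm, never from a script. Its argument "rows" is a list of rows, each a list of 3 entries, a list of its own where there are three numbers: the turn, a rotation vector about the tool's x, y, z in degrees, then the shift along the tool's x, y, z in mm, then the closure, from 0 (fully open) to 1 (shut). A call has 1 to 10 rows; each row is the pose to reach, as a shift and turn from the pose commanded when the call began, along the tool's axes at that moment; what a row does not reach only later rows make up. A row lasts 1/12 s, in which the tool goes at most 41.7 mm and 7.16 degrees, less where a joint would pass 70% of its speed; a pose out of reach is approached as far as the arm can. A call with a gripper value outside its range is refused whole. The fingers move at their own pace and stop on an object; "newtons" is the grip in N (left out, the last holds). Time passes only in rows, so rows that repeat a pose let the fingers close. It gives the time, the measured TCP pose, the force and the opening at its end, in the units of the state.
- ctrl.get_state(): the state, without advancing time (a new reading comes with each control period).
- viewer.read_camera(name): name is "scene" or "side" or "wrist"; returns (picture, depth): 420x560x3 uint8, red, green, blue; 420x560 float32, m along the optical axis (not along the pixel's ray), 0 where there is no reading.
- viewer.calibration(name): a dict with "K" (3x3 intrinsics, pixels), "R" (3x3) and "t" (3): a world point X has camera coordinates R X + t. Camera axes: x right, y down, z forward; pixel columns grow to the right and rows downward; lengths in m; the calibration is good to about 2 mm. A picture is of the moment at which its call begins: read the wrist's pose just before it. calibration takes no time and is no camera call; for the wrist camera it gives the pose at the moment of the call.
- ctrl.sign_off(): hands the job in, once; it reports no verdict.
The state is a dict: "time": time; "qpos": joint angles; "dq": joint speeds; "joint_efforts": joint torques, N m; "eef_pos": TCP position; "tcp_rot": TCP orientation; "contact_force": force on the tool from outside, world axes, zero at the start; "wrist_torque": the same for the moment, N m; "opening": opening from 0.0 (shut) to 1.0 (fully open).
Only numpy, scipy, OpenCV 4.12 (cv2) and the standard library are available. Lean on these libraries where they do the work, as an engineer would, in place of code of your own. Each camera call takes 0.05 s, during which the arm holds its last target.

## Working session

There is one attempt and no reset: what is moved stays moved. The work goes in short steps, Python scripts to look and compute and a tool call to move; the robot and the scene stay as the last step left them, time stands still between calls to the robot, and variables do not carry over. Pictures are saved under pics/ and viewed, and the job is handed in when it is done.

Besides the shell and the picture viewer there is one more tool, called after "Emit:" as name(argument=value, ...) on one line, values as JSON. step_arm: Moves the arm, as the interface text tells. Its arguments: {"type":"object","properties":{"rows":{"type":"array"},"newtons":{"type":"number"}},"required":["rows"]}

```bash
ls; mkdir -p pics; python3 - <<'E'
from plant import ctrl, viewer
import cv2,numpy as np
print(ctrl.get_state())
for n in ["scene","side","wrist"]:
    c=viewer.calibration(n)
    p,d=viewer.read_camera(n)
    np.savez(f"pics/{n}0.npz",p=p,d=d,K=c["K"],R=c["R"],t=c["t"])
    cv2.imwrite(f"pics/{n}0.png",p[:,:,::-1])
    print(n,c)
E
```

```text
pics
{'time': 0.0, 'qpos': array([ 1.01503917e+00,  2.87198649e-01,  1.57819214e+00,  3.54598882e-05,
        1.27860530e+00, -1.49967695e-01]), 'dq': array([-0.00081524,  0.00115786,  0.00084447,  0.0006883 ,  0.00019683,
        0.00152911]), 'joint_efforts': array([ 1.05745883e-03, -4.06000364e+01, -2.92615181e+01, -1.43444977e-04,
        5.93526711e-03, -4.43350530e-06]), 'eef_pos': array([0.26604307, 0.61963731, 0.229917  ]), 'tcp_rot': array([ 0.59084331,  0.38821111, -0.38976413, -0.59015272]), 'contact_force': array([-0.4798899 , -0.447088  , -0.21779797]), 'wrist_torque': array([ 0.02935073, -0.00965737, -0.0205781 ]), 'opening': 0.9959120621807624}
scene {'K': array([[517.7146465 ,   0.        , 284.1973367 ],
       [  0.        , 517.7146465 , 216.28056468],
       [  0.        ,   0.        ,   1.        ]]), 'R': array([[ 0.6856731 ,  0.72790911, -0.00084958],
       [ 0.40916894, -0.3863922 , -0.82660864],
       [-0.60202423,  0.56643569, -0.56277654]]), 't': array([-0.36253326, -0.18469885,  1.63545799])}
side {'K': array([[438.67775664,   0.        , 279.91555921],
       [  0.        , 438.67775664, 213.66611387],
       [  0.        ,   0.        ,   1.        ]]), 'R': array([[ 0.9962975 , -0.08571294, -0.00667636],
       [-0.06085118, -0.64818944, -0.75904386],
       [ 0.06073233,  0.75663977, -0.65100526]]), 't': array([-0.5261026 ,  0.05476113,  1.24188012])}
wrist {'K': array([[293.15738808,   0.        , 284.27296578],
       [  0.        , 293.15738808, 208.92591846],
       [  0.        ,   0.        ,   1.        ]]), 'R': array([[ 0.39451553,  0.91888399, -0.00311564],
       [ 0.87953635, -0.37663595,  0.29079402],
       [ 0.26603251, -0.11746307, -0.95678061]]), 't': array([-0.67369616, -0.03851525,  0.37965536])}
```

View pics/scene0.png

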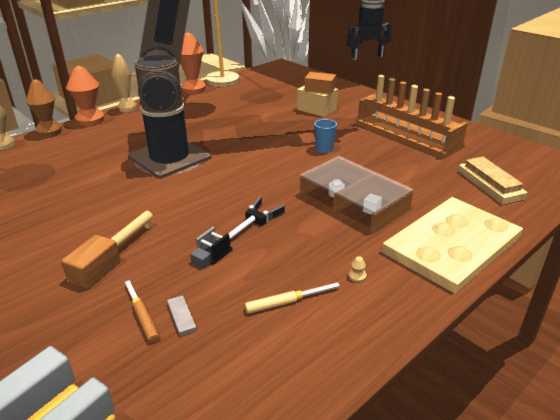

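View pics/side0.png

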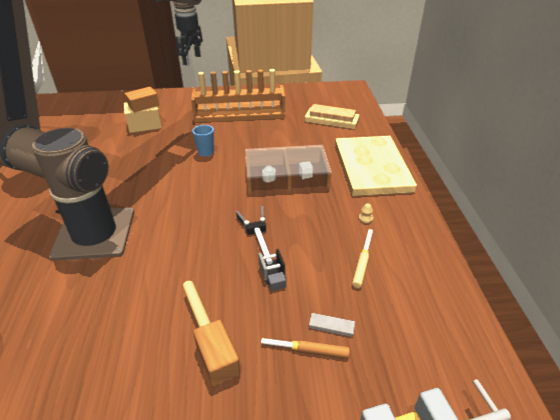

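View pics/wrist0.png

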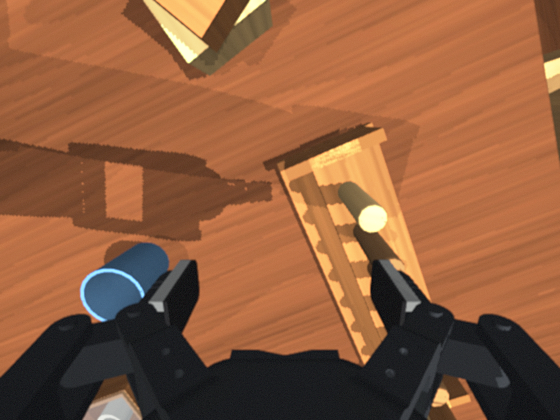

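```bash
cat > h.py <<'E'
import numpy as np,cv2
def load(n): 
    z=np.load(f"pics/{n}.npz"); return z
def px2w(z,u,v,h=None,dep=None):
    """pixel->world at plane z=h or by depth"""
    K,R,t=z["K"],z["R"],z["t"]
    r=np.linalg.inv(K)@np.array([u,v,1.])
    C=-R.T@t; d=R.T@r
    if h is not None: return C+d*(h-C[2])/d[2]
    if dep is None: dep=np.median(z["d"][int(v)-1:int(v)+2,int(u)-1:int(u)+2])
    return C+d*dep
def w2px(z,X):
    c=z["R"]@np.asarray(X)+z["t"]; p=z["K"]@c; return p[:2]/p[2]
def crop(n,u0,v0,u1,v1,s,out):
    p=load(n)["p"][v0:v1,u0:u1,::-1]
    cv2.imwrite(f"pics/{out}.png",cv2.resize(p,None,fx=s,fy=s,interpolation=cv2.INTER_CUBIC))
E
python3 - <<'E'
from h import *
crop("scene0",180,150,420,270,3.3,"c1")
crop("side0",220,130,350,300,3.5,"c2")
E
```

```text
(no output)
```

View pics/c1.png

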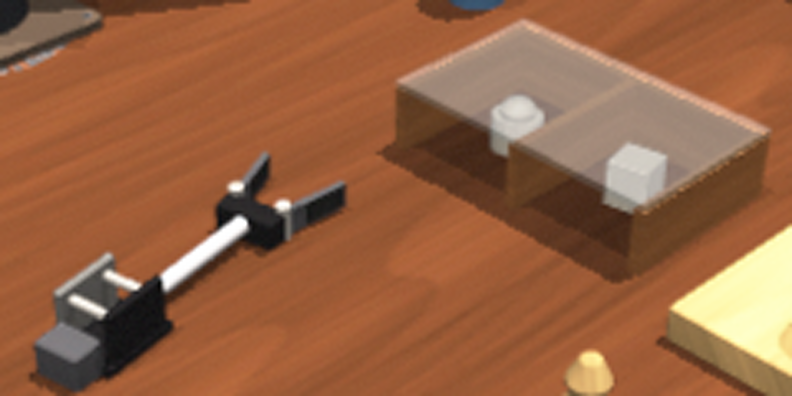

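View pics/c2.png

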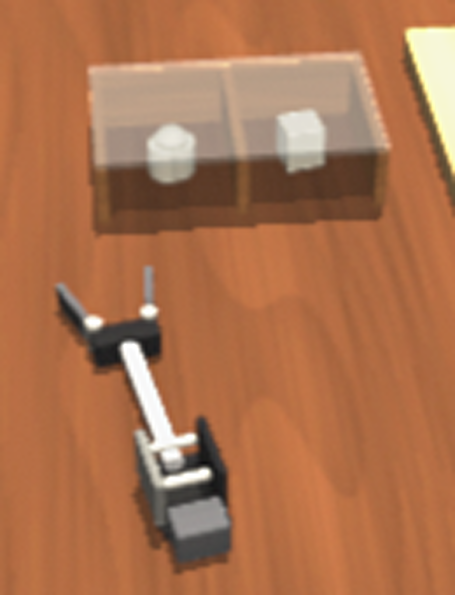

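```bash
cat > m.py <<'E'
from h import *
from scipy.optimize import least_squares
def T(pose,P):
    x,y,a=pose; P=np.atleast_2d(P).astype(float); c,s=np.cos(a),np.sin(a)
    return np.c_[x+c*P[:,0]-s*P[:,1], y+s*P[:,0]+c*P[:,1], P[:,2]]
def cp(pts,u0,v0,s): return [((u+.5)/s-.5+u0,(v+.5)/s-.5+v0) for u,v in pts]
def fit(obs,x0):
    # obs: (cam npz, localpt, pixel)
    def f(q): return np.concatenate([w2px(z,T(q,P)[0])-np.array(p) for z,P,p in obs])
    r=least_squares(f,x0,loss="soft_l1"); return r.x,f(r.x).reshape(-1,2)
E
python3 - <<'E'
from m import *
sc,si=load("scene0"),load("side0")
H=.064
FL,FR,BL,BR=[(-.08,.13,H),(-.08,-.13,H),(.08,.13,H),(.08,-.13,H)]
o=[]
for P,p in zip([FL,BL,BR,FR,(-.08,-.13,0),(-.08,.13,0)],cp([(398,82),(522,22),(768,132),(632,212),(625,280),(390,152)],180,150,3.3)): o.append((sc,P,p))
for P,p in zip([FL,FR,BL,BR,(-.08,.13,0),(-.08,-.13,0)],cp([(96,162),(388,150),(90,66),(362,55),(97,230),(380,216)],220,130,3.5)): o.append((si,P,p))
q,r=fit(o,[.6,.4,1.5]); print("riser",q,np.degrees(q[2]));print(r.round(1))
# reacher rough: points by depth
for n,u,v in [("side0",220+200/3.5,130+525/3.5),("side0",220+125/3.5,130+335/3.5),("side0",220+150/3.5,130+400/3.5),("scene0",180+68/3.3,150+345/3.3),("scene0",180+250/3.3,150+215/3.3),("scene0",180+205/3.3,150+253/3.3)]:
    print(n,px2w(load(n),u,v).round(4))
E
```

```text
riser [0.56723911 0.21845367 1.55190713] 88.91772864210604
[[-1.9  0.2]
 [ 0.4  0. ]
 [-0.5  1.2]
 [ 0.9  0.1]
 [ 0.6  0.8]
 [ 0.2 -1.1]
 [-1.5  1. ]
 [-0.1  0.6]
 [-0.2  0.2]
 [-0.   0.1]
 [-0.6 -1.8]
 [ 0.8 -1.6]]
side0 [ 0.5003 -0.2467  0.0304]
side0 [ 0.4571 -0.0362  0.022 ]
side0 [ 0.4729 -0.1118  0.022 ]
scene0 [ 0.5026 -0.2373  0.0307]
scene0 [ 0.4614 -0.0364  0.0255]
scene0 [ 0.4715 -0.09    0.0207]
```

```bash
python3 - <<'E'
from m import *
crop("scene0",315,165,375,205,12,"c3")
crop("side0",250,150,310,195,12,"c4")
crop("scene0",185,190,290,270,7,"c5")
crop("side0",230,200,295,300,6,"c6")
E
```

```text
(no output)
```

View pics/c3.png

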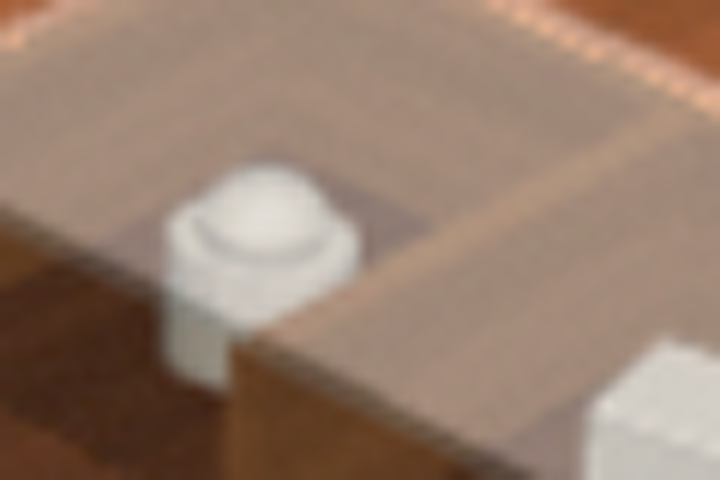

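View pics/c4.png

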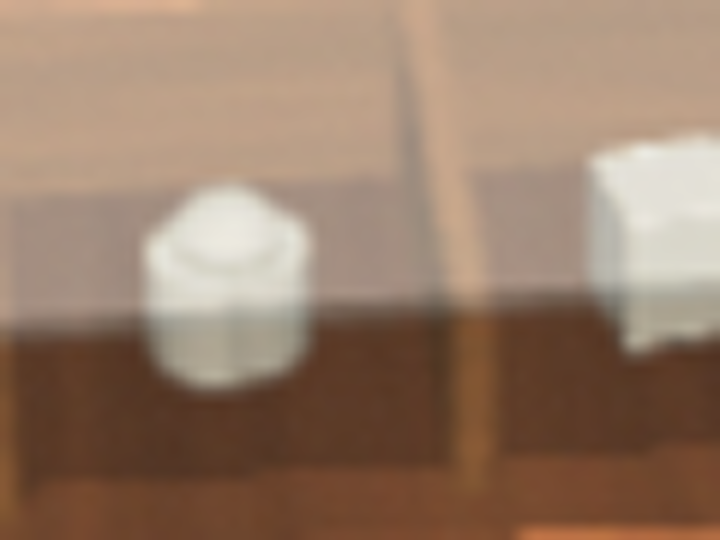

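View pics/c5.png

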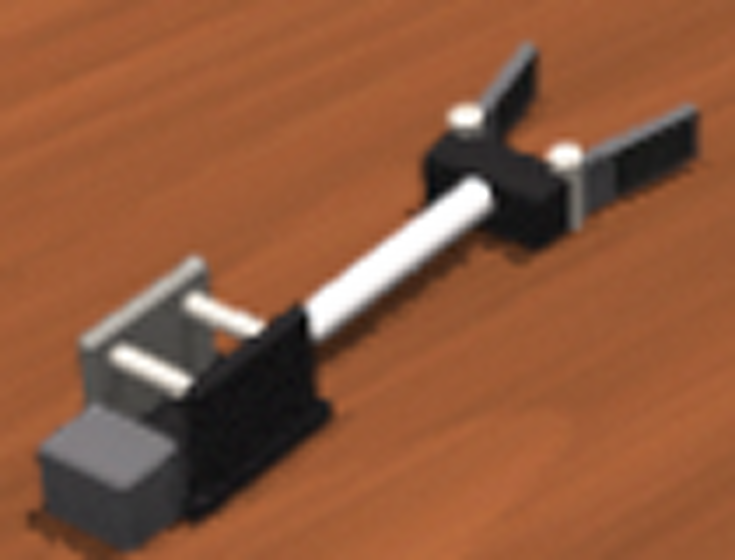

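View pics/c6.png

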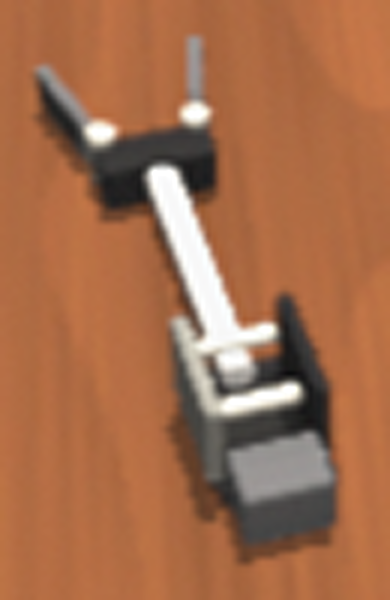

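```bash
python3 - <<'E'
from m import *
sc,si=load("scene0"),load("side0")
tipx=.175+.062*np.cos(.25)
L=[(.175,.023,.028),(.175,-.023,.028),(.235,.0383,.026),(.235,-.0383,.026),(-.03,.027,.052),(.03,.027,.052),(-.03,-.027,.052),(.03,-.027,.052)]
a=cp([(465,117),(566,156),(533,47),(693,110),(85,345),(197,260),(185,390),(302,308)],185,190,7)
b=cp([(98,133),(195,113),(42,72),(195,40),(210,418),(178,320),(325,388),(287,297)],230,200,6)
o=[(sc,P,p) for P,p in zip(L,a)]+[(si,P,p) for P,p in zip(L,b)]
q,r=fit(o,[.49,-.2,1.76]);print("reacher",q,np.degrees(q[2]));print(r.round(1))
# separately per cam
for k in (o[:8],o[8:]):print(fit(k,q)[0])
th=np.linspace(0,2*np.pi,72)
def sil(z,k):
    x,y,f,rd=k
    pts=[]
    for h in (0,.032): pts.append(T((x,y,f),np.c_[.022*np.cos(th),.018*np.sin(th),0*th+h]))
    for e in np.linspace(0,np.pi/2,8): pts.append(T((x,y,f),np.c_[rd*np.cos(e)*np.cos(th),rd*np.cos(e)*np.sin(th),.032+.015*np.sin(e)+0*th]))
    return np.array([w2px(z,p) for p in np.vstack(pts)])
def bnd(z,k):
    s=sil(z,k); return np.r_[s.min(0),s.max(0)]
ob_si=np.r_[cp([(147,187)],250,150,12)[0],cp([(310,390)],250,150,12)[0]]
ob_sc=np.r_[cp([(163,163)],315,165,12)[0],cp([(362,395)],315,165,12)[0]]
f=lambda k:np.r_[bnd(si,k)-ob_si,(bnd(sc,k)-ob_sc)]
for f0 in (0,.8,1.57,2.4):
    r=least_squares(f,[.49,.2,f0,.014],diff_step=1e-3,loss="soft_l1");print("knob",r.x.round(4),r.cost,r.fun.round(1))
E
```

```text
reacher [ 0.48852088 -0.1926011   1.77351379] 101.6148549067817
[[ 0.1  1.7]
 [-0.1  1.8]
 [-0.3  0.5]
 [ 0.1  0.4]
 [-2.2 -0.2]
 [-0.8 -0.3]
 [ 1.1  1.6]
 [ 1.5  0.5]
 [ 0.2  0.5]
 [-0.1  0.7]
 [-0.3 -1. ]
 [-0.3 -0.6]
 [-1.4 -0.3]
 [-2.2 -0.9]
 [ 0.7 -0. ]
 [ 0.2 -1.5]]
[ 0.48606434 -0.19065676  1.7721624 ]
[ 0.48985091 -0.19410316  1.77793765]
knob [0.5094 0.2176 0.9894 0.0221] 0.8112862705411321 [-0.3 -0.7 -0.2 -0.3  0.   0.7 -0.1  0.8]
knob [0.5094 0.2176 0.9901 0.0221] 0.811312829389468 [-0.3 -0.7 -0.2 -0.3  0.   0.7 -0.1  0.8]
knob [0.5094 0.2176 0.9879 0.0221] 0.8112995479311356 [-0.3 -0.7 -0.2 -0.3  0.   0.7 -0.1  0.8]
knob [0.5094 0.2176 0.988  0.0221] 0.8112988418788591 [-0.3 -0.7 -0.2 -0.3  0.   0.7 -0.1  0.8]
```

```bash
cat > g.py <<'E'
from m import *
from scipy.spatial.transform import Rotation as Ro
from plant import ctrl, viewer
def st(): return ctrl.get_state()
def des(yaw):  # jaw-opening axis: tool x along reacher +/-y ; tool y down
    c,s=np.cos(yaw),np.sin(yaw)
    y=np.array([0,0,-1.]); out=[]
    for sg in (1,-1):
        x=sg*np.array([-s,c,0]); out.append(Ro.from_matrix(np.c_[x,y,np.cross(x,y)]))
    return out
def plan(pos,yaw):
    s=st(); R0=Ro.from_quat(s["tcp_rot"]); p=s["eef_pos"]
    print("t",s["time"],"p",p.round(4),"q",s["qpos"].round(3),"F",s["contact_force"].round(2),"op",round(s["opening"],3))
    print("axes\n",R0.as_matrix().round(3))
    print("shift mm",(R0.inv().apply(np.array(pos)-p)*1000).round(1))
    for D in des(yaw): print("turn deg",np.degrees((R0.inv()*D).as_rotvec()).round(1))
E
python3 -c "
from g import *
plan([.4885,-.1926,.2],1.7735)"
```

```text
t 0.15 p [0.2661 0.6198 0.2303] q [ 1.015  0.287  1.578 -0.     1.279 -0.15 ] F [-0.43  0.53 -0.25] op 0.998
axes
 [[ 0.395 -0.001 -0.919]
 [ 0.919 -0.002  0.395]
 [-0.002 -1.     0.   ]]
shift mm [-658.6   31.3 -525. ]
turn deg [-1.000e-01 -1.249e+02 -0.000e+00]
turn deg [ 0.  55.1 -0.1]
```

Emit:
step_arm(rows=[[[0,14,0],[-158,0,-152],0],[[0,28,0],[-316,0,-304],0],[[0,28,0],[-316,0,-304],0],[[0,28,0],[-316,0,-304],0],[[0,28,0],[-316,0,-304],0],[[0,28,0],[-316,0,-304],0],[[0,28,0],[-316,0,-304],0],[[0,28,0],[-316,0,-304],0],[[0,28,0],[-316,0,-304],0],[[0,28,0],[-316,0,-304],0]])

```text
time: 0.98
eef_pos: [0.4133, 0.2284, 0.2312]
tcp_rot: [0.667, 0.235, -0.235, -0.667]
contact_force: [1.0, 1.2, -0.3]
opening: 0.997
```

```bash
python3 -c "
from g import *
plan([.4885,-.1926,.2],1.7735)"
```

```text
t 0.9833 p [0.4133 0.2284 0.2312] q [ 0.289 -0.175  2.059 -0.     1.257 -0.387] F [ 1.    1.23 -0.31] op 0.997
axes
 [[ 0.78   0.    -0.626]
 [ 0.626  0.     0.78 ]
 [ 0.    -1.    -0.   ]]
shift mm [-205.    31.2 -375.3]
turn deg [   0.  -152.8   -0. ]
turn deg [ 0.  27.2  0. ]
```

Emit:
step_arm(rows=[[[0,27,0],[-200,20,-370],0],[[0,27,0],[-200,20,-370],0],[[0,27,0],[-200,20,-370],0],[[0,27,0],[-200,20,-370],0],[[0,27,0],[-200,20,-370],0],[[0,27,0],[-200,20,-370],0],[[0,27,0],[-200,20,-370],0],[[0,27,0],[-200,20,-370],0],[[0,27,0],[-200,20,-370],0],[[0,27,0],[-200,20,-370],0]])

```text
time: 1.82
eef_pos: [0.4878, -0.1812, 0.2113]
tcp_rot: [-0.703, -0.072, 0.072, 0.703]
contact_force: [0.5, 0.5, 0.4]
opening: 0.998
```

Emit:
step_arm(rows=[[[0,0,0],[0,0,0],0],[[0,0,0],[0,0,0],0],[[0,0,0],[0,0,0],0]])

```text
time: 2.07
eef_pos: [0.4877, -0.1789, 0.211]
tcp_rot: [-0.703, -0.072, 0.072, 0.704]
contact_force: [-0.6, 0.3, -0.1]
opening: 0.997
```

```bash
python3 - <<'E'
from g import *
plan([.4885,-.1926,.2],1.7735)
c=viewer.calibration("wrist");p,d=viewer.read_camera("wrist")
np.savez("pics/wrist1.npz",p=p,d=d,K=c["K"],R=c["R"],t=c["t"]);cv2.imwrite("pics/wrist1.png",p[:,:,::-1])
E
```

```text
t 2.0667 p [ 0.4877 -0.1789  0.211 ] q [-0.547 -0.04   1.974  0.     1.209 -0.752] F [-0.64  0.27 -0.1 ] op 0.997
axes
 [[ 0.979 -0.001 -0.203]
 [ 0.203  0.001  0.979]
 [-0.001 -1.     0.001]]
shift mm [ -2.   11.  -13.6]
turn deg [-1.000e-01 -1.799e+02  1.000e-01]
turn deg [-0.1  0.1 -0. ]
```

View pics/wrist1.png

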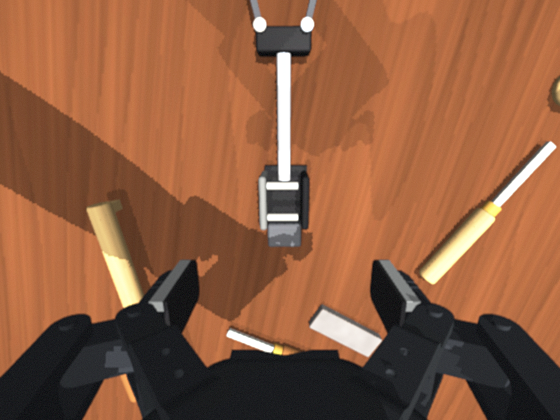

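```bash
python3 -c "
from h import *
crop('wrist1',230,0,340,260,3,'c7')"
```

```text
(no output)
```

View pics/c7.png

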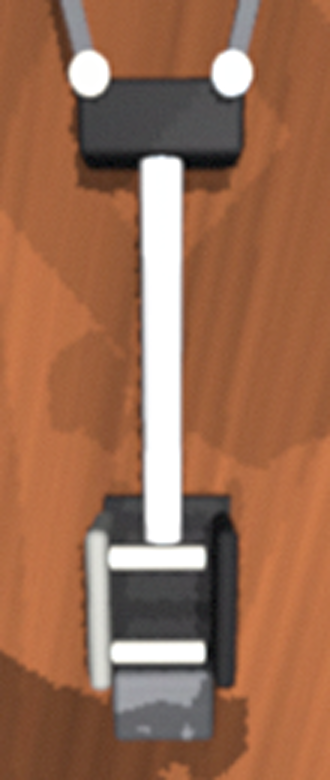

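```bash
python3 - <<'E'
from m import *
w=load("wrist1")
L=[(.175,.023,.029),(.175,-.023,.029),(.03,.027,.052),(-.03,.027,.052),(.03,-.027,.052),(-.03,-.027,.052)]
o=[(w,P,p) for P,p in zip(L,cp([(90,74),(232,74),(87,530),(93,688),(238,527),(235,686)],230,0,3))]
q,r=fit(o,[.4885,-.1926,1.7735]);print(q,r.round(1))
E
python3 -c "
from g import *
plan([.4885,-.1926,.012],1.7735)"
```

```text
[ 0.49026447 -0.19045612  1.78031497] [[-0.1 -0.6]
 [-0.  -0.8]
 [-0.6 -0.3]
 [-1.   1.1]
 [ 1.   0.4]
 [ 0.9  1.5]]
t 2.1167 p [ 0.4878 -0.1783  0.2111] q [-0.546 -0.041  1.975  0.     1.209 -0.752] F [ 0.46 -0.17  0.24] op 1.0
axes
 [[ 0.979 -0.001 -0.204]
 [ 0.204  0.001  0.979]
 [-0.001 -1.     0.001]]
shift mm [ -2.1 199.1 -14.4]
turn deg [-1.000e-01 -1.798e+02  1.000e-01]
turn deg [-0.1  0.2 -0. ]
```

Emit:
step_arm(rows=[[[0,0,0],[-1,40,-13],0],[[0,0,0],[-1,80,-13],0],[[0,0,0],[-1,120,-13],0],[[0,0,0],[-1,150,-13],0],[[0,0,0],[-1,172,-13],0],[[0,0,0],[-1,187,-13],0],[[0,0,0],[-1,197,-13],0],[[0,0,0],[-1,203,-13],0],[[0,0,0],[-1,203,-13],0],[[0,0,0],[-1,203,-13],0]])

```text
time: 2.95
eef_pos: [0.4905, -0.1919, 0.0094]
tcp_rot: [0.704, 0.073, -0.072, -0.703]
contact_force: [0.8, -0.6, 0.5]
opening: 0.998
```

```bash
python3 - <<'E'
from g import *
plan([.4895,-.1915,.008],1.777)
for n in ["wrist","side"]:
    c=viewer.calibration(n);p,d=viewer.read_camera(n)
    np.savez(f"pics/{n}2.npz",p=p,d=d,K=c["K"],R=c["R"],t=c["t"]);cv2.imwrite(f"pics/{n}2.png",p[:,:,::-1])
E
```

```text
t 2.95 p [ 0.4905 -0.1919  0.0094] q [-0.566  0.264  2.066  0.     0.81  -0.772] F [ 0.81 -0.62  0.49] op 0.998
axes
 [[ 0.979  0.001 -0.205]
 [ 0.205 -0.001  0.979]
 [ 0.001 -1.    -0.001]]
shift mm [-0.9  1.4  0.6]
turn deg [-1.0e-01  1.8e+02  1.0e-01]
turn deg [ 0.1 -0.   0.1]
```

View pics/wrist2.png

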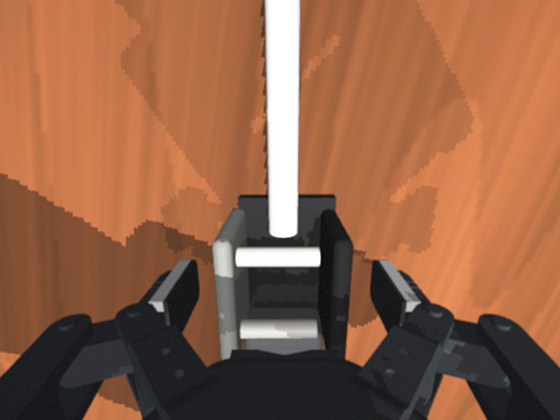

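Emit:
step_arm(rows=[[[0,0,0],[0,0,0],0.33],[[0,0,0],[0,0,0],0.33],[[0,0,0],[0,0,0],0.36],[[0,0,0],[0,0,0],0.36],[[0,0,0],[0,0,0],0.36],[[0,0,0],[0,0,0],0.36],[[0,0,0],[0,0,0],0.36]], newtons=20)

```text
time: 3.63
eef_pos: [0.4897, -0.1921, 0.0085]
tcp_rot: [-0.703, -0.072, 0.072, 0.703]
contact_force: [0.7, 0.1, -0.4]
opening: 0.641
```

```bash
cat > snap.py <<'E'
import sys
from g import *
for a in sys.argv[1:]:
    n,k=a.split(":")
    c=viewer.calibration(n);p,d=viewer.read_camera(n)
    np.savez(f"pics/{n}{k}.npz",p=p,d=d,K=c["K"],R=c["R"],t=c["t"]);cv2.imwrite(f"pics/{n}{k}.png",p[:,:,::-1])
s=st();print(s["time"],s["eef_pos"].round(4),s["contact_force"].round(2),s["wrist_torque"].round(2),round(s["opening"],3))
E
python3 snap.py wrist:3
```

```text
3.6833 [ 0.4898 -0.1921  0.0085] [-0.92 -0.01  0.44] [-0.03  0.02  0.02] 0.636
```

View pics/wrist3.png

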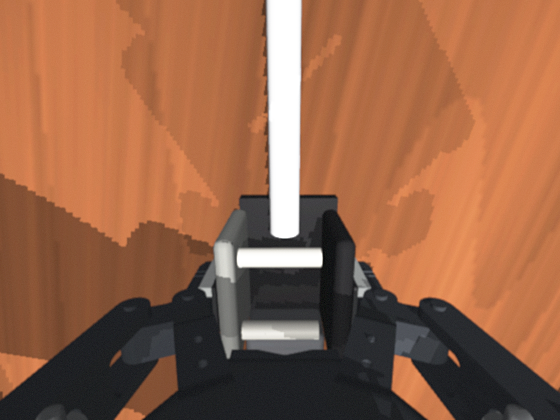

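Emit:
step_arm(rows=[[[0,0,0],[0,0,0],0.38],[[0,0,0],[0,0,0],0.39],[[0,0,0],[0,0,0],0.39],[[0,0,0],[0,0,0],0.39],[[0,0,0],[0,0,0],0.39]])

```text
time: 4.1
eef_pos: [0.4903, -0.1922, 0.0089]
tcp_rot: [0.704, 0.073, -0.072, -0.703]
contact_force: [2.1, 1.1, 2.3]
opening: 0.611
```

```bash
python3 snap.py wrist:4; python3 -c "
from h import *
crop('wrist4',170,190,400,370,3,'c8')"
```

```text
4.15 [ 0.4903 -0.1922  0.0089] [2.61 1.84 1.77] [ 0.32 -0.32 -0.01] 0.611
```

View pics/c8.png

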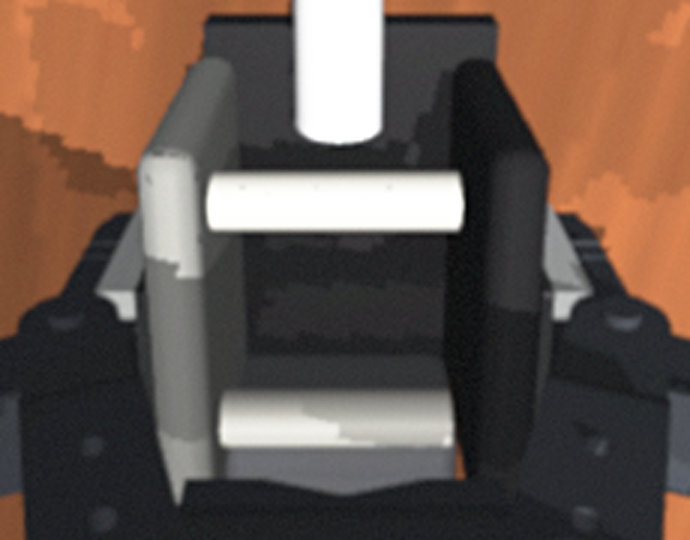

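```bash
python3 -c "
from g import *
plan([.507,-.12,.0085],1.552)"
```

```text
t 4.15 p [ 0.4903 -0.1922  0.0089] q [-5.670e-01  2.650e-01  2.066e+00  1.000e-03  8.090e-01 -7.720e-01] F [2.61 1.84 1.77] op 0.611
axes
 [[ 0.979  0.001 -0.203]
 [ 0.203 -0.     0.979]
 [ 0.001 -1.    -0.   ]]
shift mm [31.   0.4 67.3]
turn deg [ 1.000e-01 -1.672e+02 -0.000e+00]
turn deg [ 0.  12.8  0.1]
```

Emit:
step_arm(rows=[[[0,0.6,0],[1,0,3],0.39],[[0,2,0],[4,0,9],0.39],[[0,3.5,0],[8,0,17],0.39],[[0,5.2,0],[12,0,26],0.39],[[0,7,0],[16,0,35],0.39],[[0,8.8,0],[20,0,44],0.39],[[0,10.5,0],[24,0,53],0.39],[[0,11.8,0],[28,0,60],0.39],[[0,12.5,0],[30,0,65],0.39],[[0,12.8,0],[31,0,67],0.39]])

```text
time: 4.98
eef_pos: [0.5065, -0.1203, 0.0088]
tcp_rot: [0.708, -0.006, 0.006, -0.707]
contact_force: [-1.2, -2.9, 4.1]
opening: 0.611
```

```bash
python3 snap.py wrist:5 scene:5 side:5; python3 -c "
from h import *
crop('scene5',200,140,420,260,3.5,'c9')
crop('side5',220,130,350,300,3.5,'c10')"
```

```text
5.1333 [ 0.5065 -0.1201  0.0088] [-0.35  1.27  5.22] [0.01 0.08 0.17] 0.612
```

View pics/c9.png

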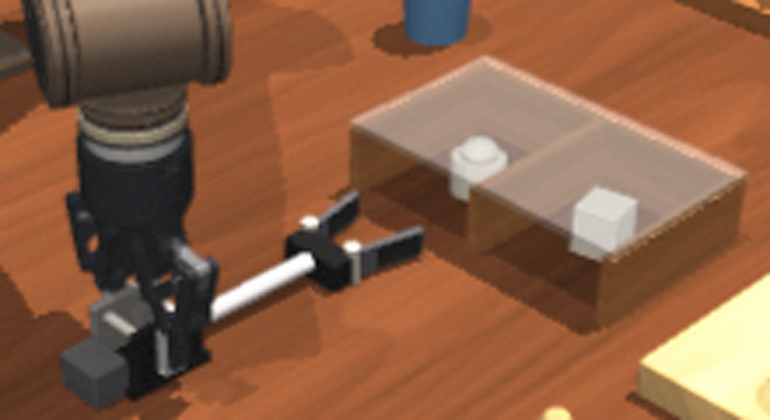

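View pics/c10.png

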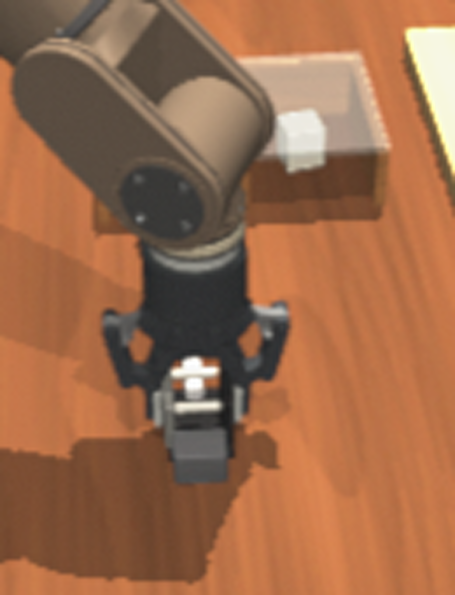

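View pics/wrist5.png

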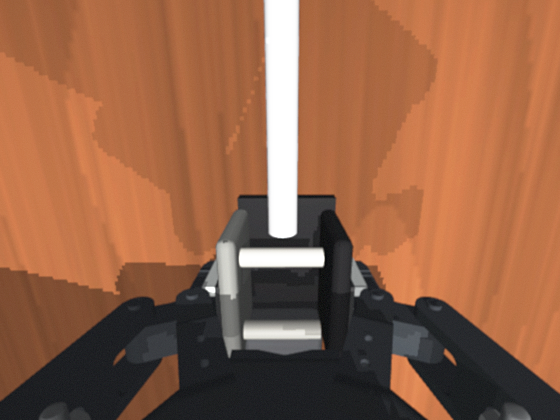

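```bash
python3 - <<'E'
from m import *
crop("scene5",275,185,325,225,14,"c11")
z=load("scene5")
L=[(.175,.023,.028),(.175,-.023,.028),(.2359,.0347,.026),(.2359,-.0347,.026)]
o=[(z,P,p) for P,p in zip(L,cp([(310,223),(353,247),(357,196),(423,231)],200,140,3.5))]
q,r=fit(o,[.505,-.12,1.55]);print(q,r.round(1))
print("axis at y=.2176: x=",q[0]+(.2176-q[1])/np.tan(q[2]))
E
```

```text
[ 0.50148527 -0.11769975  1.54433392] [[ 0.1  0.6]
 [-0.2  0.9]
 [ 0.4 -1. ]
 [-0.3 -0.6]]
axis at y=.2176: x= 0.5103601768286116
```

View pics/c11.png

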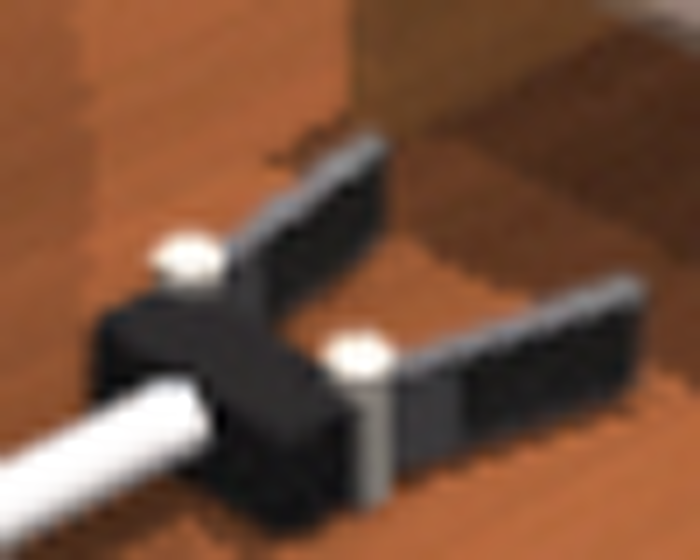

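```bash
python3 -c "
from g import *
plan([.5094,.0066,.0090],1.552)"
```

```text
t 5.1333 p [ 0.5065 -0.1201  0.0088] q [-0.428  0.255  2.08   0.     0.807 -0.41 ] F [-0.35  1.27  5.22] op 0.612
axes
 [[ 1.    -0.     0.018]
 [-0.018  0.     1.   ]
 [-0.    -1.     0.   ]]
shift mm [ 6.000e-01 -1.000e-01  1.267e+02]
turn deg [  -0.  -179.9    0. ]
turn deg [-0.   0.1 -0. ]
```

Advance first 70 mm, then look.

Emit:
step_arm(rows=[[[0,0,0],[0,0,3],0.39],[[0,0,0],[0,0,9],0.39],[[0,0,0],[0,0,17],0.39],[[0,0,0],[0,0,26],0.39],[[0,0,0],[0,0,35],0.39],[[0,0,0],[0,0,44],0.39],[[0,0,0],[0,0,53],0.39],[[0,0,0],[0,0,61],0.39],[[0,0,0],[0,0,67],0.39],[[0,0,0],[0,0,70],0.39]])

```text
time: 5.97
eef_pos: [0.5079, -0.0489, 0.0088]
tcp_rot: [0.707, -0.006, 0.006, -0.707]
contact_force: [-0.7, -5.0, 5.6]
opening: 0.612
```

```bash
python3 snap.py scene:6; python3 -c "
from h import *
crop('scene6',270,150,390,230,6.5,'c12')"
```

```text
6.0167 [ 0.5079 -0.0486  0.0088] [ 0.5  -1.51  6.43] [-0.25  0.02  0.09] 0.616
```

View pics/c12.png

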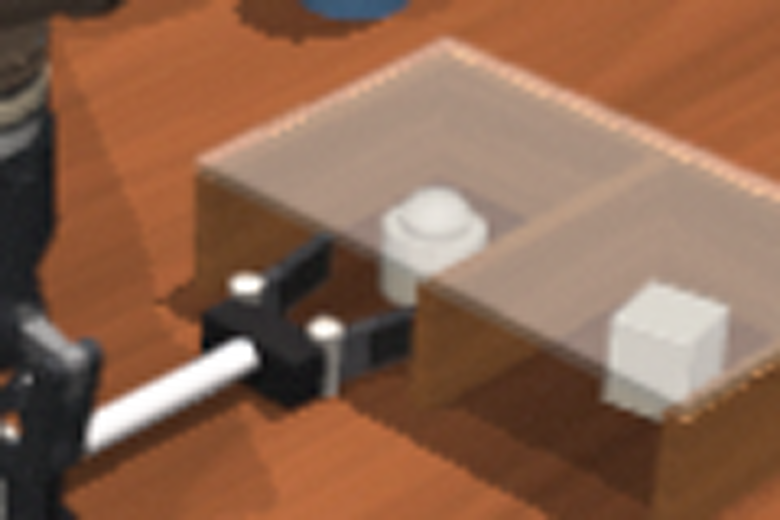

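Emit:
step_arm(rows=[[[0,0,0],[0,0,3],0.39],[[0,0,0],[0,0,8],0.39],[[0,0,0],[0,0,14],0.39],[[0,0,0],[0,0,20],0.39],[[0,0,0],[0,0,26],0.39],[[0,0,0],[0,0,31],0.39],[[0,0,0],[0,0,34],0.39],[[0,0,0],[0,0,35],0.39]])

```text
time: 6.68
eef_pos: [0.5085, -0.0141, 0.0088]
tcp_rot: [0.707, -0.006, 0.006, -0.707]
contact_force: [-0.4, -4.1, 5.5]
opening: 0.614
```

```bash
python3 snap.py scene:7; python3 -c "
from h import *
crop('scene7',290,150,380,220,8,'c13')"
```

```text
6.7333 [ 0.5085 -0.0141  0.0088] [ 0.11 -2.88  5.34] [-0.37  0.11  0.06] 0.611
```

View pics/c13.png

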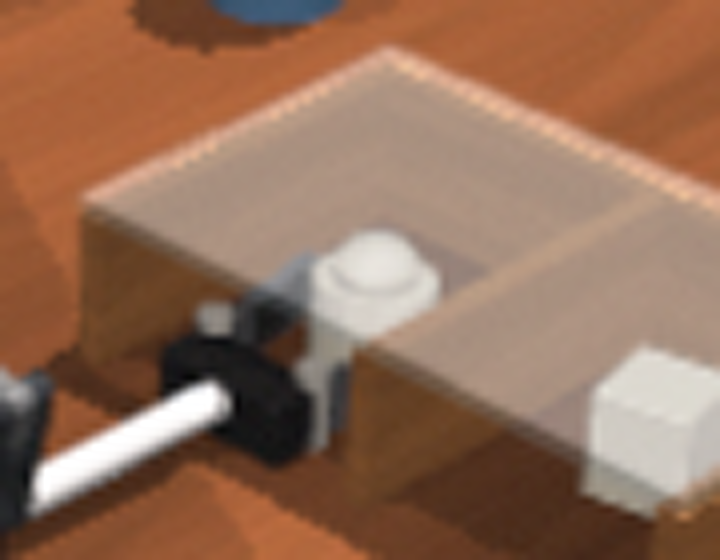

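Emit:
step_arm(rows=[[[0,0,0],[0,0,3],0.39],[[0,0,0],[0,0,8],0.39],[[0,0,0],[0,0,13],0.39],[[0,0,0],[0,0,17],0.39],[[0,0,0],[0,0,20],0.39],[[0,0,0],[0,0,20],0.39]])

```text
time: 7.23
eef_pos: [0.5088, 0.0061, 0.0088]
tcp_rot: [-0.707, 0.006, -0.006, 0.707]
contact_force: [0.3, -1.8, 6.0]
opening: 0.61
```

```bash
python3 snap.py scene:8; python3 -c "
from h import *
crop('scene8',290,150,380,220,8,'c14')"
```

```text
7.2833 [0.5088 0.0061 0.0088] [ 0.07 -2.43  5.72] [-0.29  0.03  0.08] 0.613
```

View pics/c14.png

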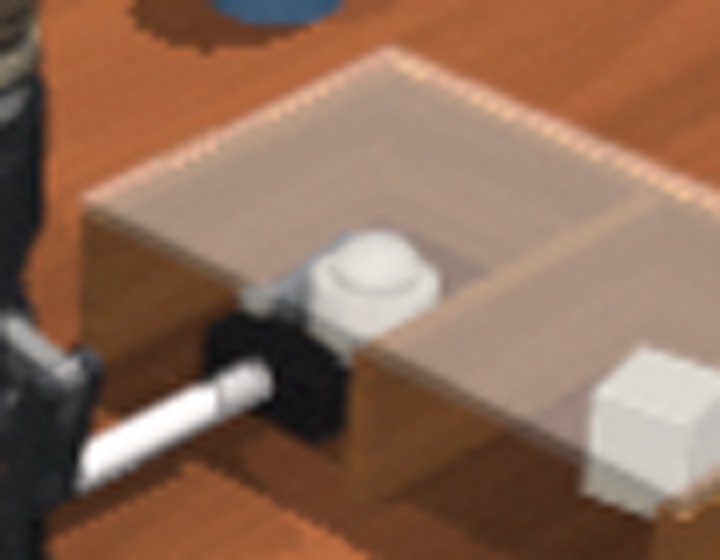

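Emit:
step_arm(rows=[[[0,0,0],[0,0,0],0.4],[[0,0,0],[0,0,0],0.41],[[0,0,0],[0,0,0],0.42],[[0,0,0],[0,0,0],0.43],[[0,0,0],[0,0,0],0.44],[[0,0,0],[0,0,0],0.45],[[0,0,0],[0,0,0],0.46],[[0,0,0],[0,0,0],0.46],[[0,0,0],[0,0,0],0.46]], newtons=20)

```text
time: 8.03
eef_pos: [0.5108, 0.0061, 0.0099]
tcp_rot: [-0.707, 0.004, -0.008, 0.707]
contact_force: [3.3, 0.3, 6.7]
opening: 0.544
```

Emit:
step_arm(rows=[[[0,0,0],[0,0,0],0.465],[[0,0,0],[0,0,0],0.47],[[0,0,0],[0,0,0],0.475],[[0,0,0],[0,0,0],0.48],[[0,0,0],[0,0,0],0.48],[[0,0,0],[0,0,0],0.48]])

```text
time: 8.53
eef_pos: [0.5107, 0.0061, 0.0099]
tcp_rot: [-0.707, 0.004, -0.008, 0.707]
contact_force: [3.0, -0.4, 6.6]
opening: 0.548
```

```bash
python3 snap.py scene:9 wrist:9; python3 -c "
from h import *
crop('scene9',290,150,380,220,8,'c15')
crop('wrist9',170,190,400,370,3,'c16')"
```

```text
8.6333 [0.5107 0.0061 0.0099] [3.35 0.06 7.47] [-0.06 -0.3   0.28] 0.551
```

View pics/c15.png

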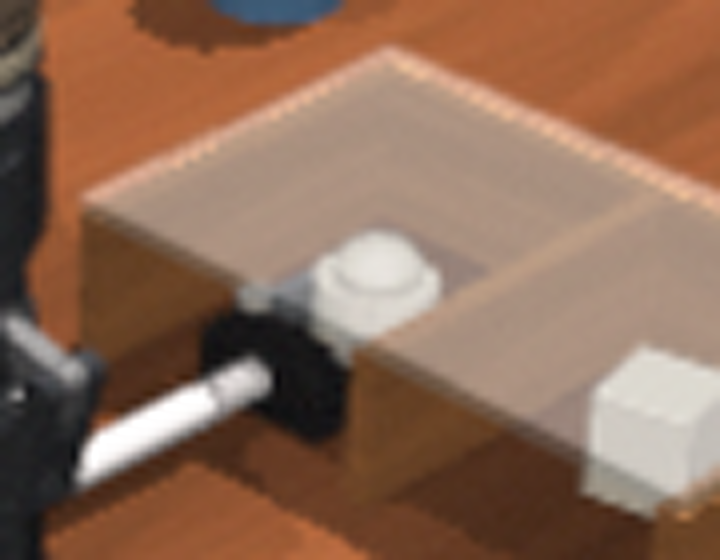

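View pics/c16.png

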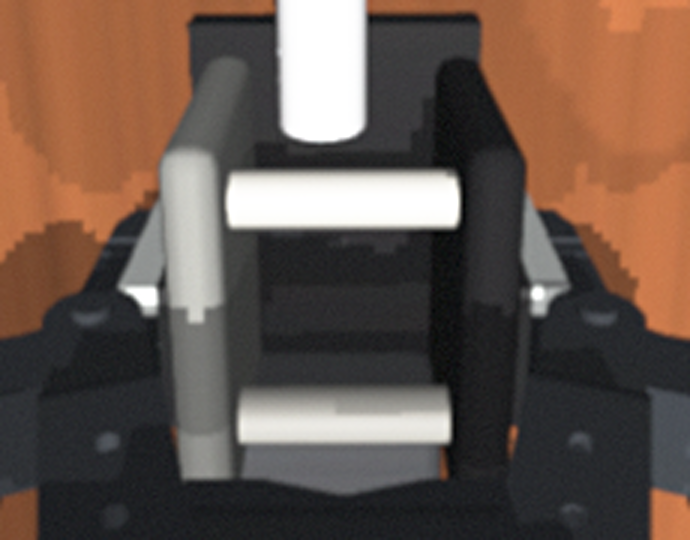

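Emit:
step_arm(rows=[[[0,0,0],[0,0,0],0.49],[[0,0,0],[0,0,0],0.5],[[0,0,0],[0,0,0],0.51],[[0,0,0],[0,0,0],0.52],[[0,0,0],[0,0,0],0.53],[[0,0,0],[0,0,0],0.54],[[0,0,0],[0,0,0],0.54],[[0,0,0],[0,0,0],0.54]])

```text
time: 9.3
eef_pos: [0.5108, 0.0061, 0.0099]
tcp_rot: [-0.707, 0.004, -0.008, 0.707]
contact_force: [3.6, 1.2, 7.0]
opening: 0.549
```

```bash
python3 snap.py; python3 -c "
from g import *
plan([.5084,.0061,.009],1.552)"
```

```text
9.3 [0.5108 0.0061 0.0099] [3.63 1.19 6.98] [-0.1  -0.26  0.3 ] 0.549
t 9.3 p [0.5108 0.0061 0.0099] q [-1.880e-01  2.320e-01  2.106e+00  2.000e-03  7.990e-01 -1.720e-01] F [3.63 1.19 6.98] op 0.549
axes
 [[ 1.     0.005  0.017]
 [-0.017  0.     1.   ]
 [ 0.005 -1.     0.   ]]
shift mm [-2.4  0.9 -0. ]
turn deg [   0.4 -179.9    0. ]
turn deg [-0.   0.1  0.3]
```

Emit:
step_arm(rows=[[[0,0,0],[0,0,-1],0.54],[[0,0,0],[0,0,-3],0.54],[[0,0,0],[0,0,-6],0.54],[[0,0,0],[0,0,-10],0.54],[[0,0,0],[0,0,-14],0.54],[[0,0,0],[0,0,-18],0.54],[[0,0,0],[0,0,-22],0.54],[[0,0,0],[0,0,-26],0.54],[[0,0,0],[0,0,-29],0.54],[[0,0,0],[0,0,-30],0.54]])

```text
time: 10.13
eef_pos: [0.5088, -0.0217, 0.0098]
tcp_rot: [-0.705, 0.007, -0.008, 0.709]
contact_force: [0.9, 9.8, 12.3]
opening: 0.548
```

```bash
python3 snap.py scene:10; python3 -c "
from h import *
crop('scene10',290,150,380,220,8,'c17')"
```

```text
10.1833 [ 0.5089 -0.0218  0.0098] [-0.54  6.9  11.89] [ 1.    0.22 -0.13] 0.546
```

View pics/c17.png

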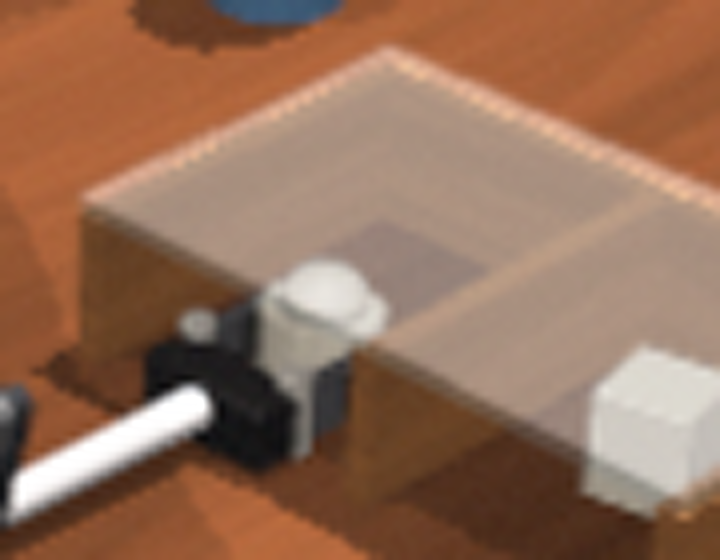

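```bash
python3 snap.py side:10 wrist:10; python3 -c "
from g import *
plan([.5084,.0061,.009],1.552)
crop('scene10',270,160,370,235,8,'c18')"
```

```text
10.2833 [ 0.5089 -0.0218  0.0098] [-0.98  7.33 11.47] [ 0.97  0.19 -0.12] 0.55
t 10.2833 p [ 0.5089 -0.0218  0.0098] q [-0.245  0.231  2.107  0.007  0.803 -0.229] F [-0.98  7.33 11.47] op 0.55
axes
 [[ 1.     0.001  0.021]
 [-0.021  0.005  1.   ]
 [ 0.001 -1.     0.005]]
shift mm [-1.   0.9 27.9]
turn deg [-1.000e-01  1.799e+02 -5.000e-01]
turn deg [-0.3 -0.1  0. ]
```

View pics/side10.png

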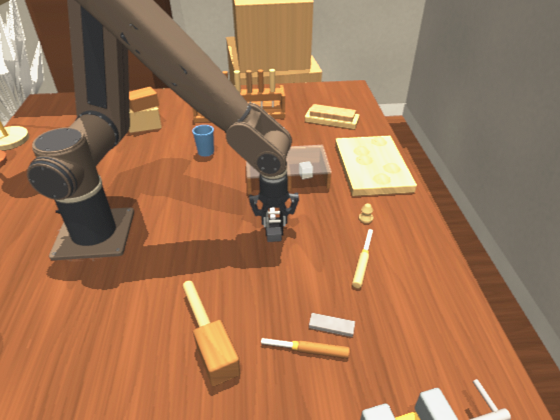

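View pics/c18.png

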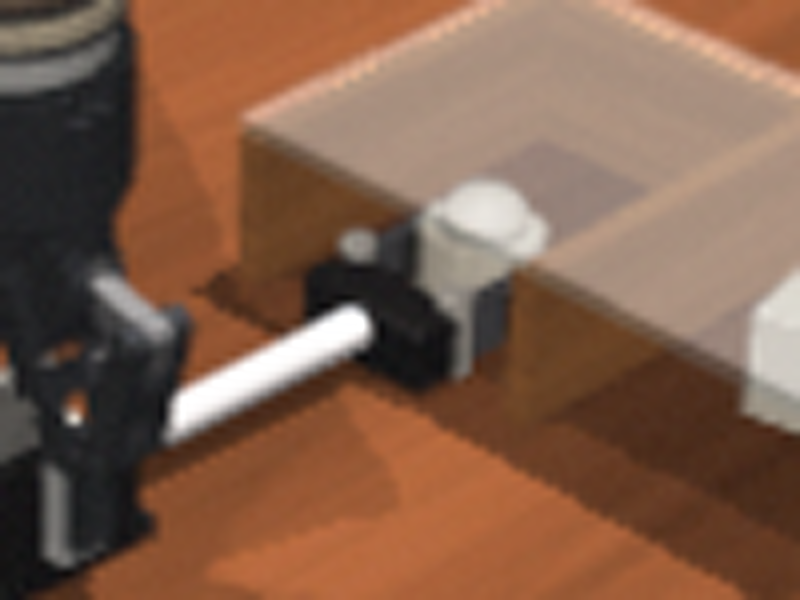

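View pics/wrist10.png

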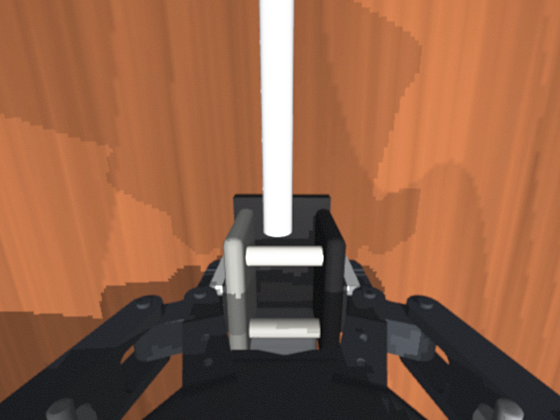

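```bash
python3 - <<'E'
from m import *
from scipy.spatial.transform import Rotation as Ro
z=load("scene10")
th=np.linspace(0,2*np.pi,90)
u0,v0,s=310,170,12
base=cv2.resize(z["p"][v0:v0+45,u0:u0+36,::-1],None,fx=s//2+2,fy=s//2+2,interpolation=cv2.INTER_CUBIC); s=s//2+2
rows=[]
def draw(x,y,yaw,px,py):
    im=base.copy()
    R=Ro.from_euler("xy",[px,py])*Ro.from_euler("z",yaw)
    for h,a,b in((0,.022,.018),(.032,.022,.018),(.032,.0155,.0155)):
        P=R.apply(np.c_[a*np.cos(th),b*np.sin(th),0*th+h-.015])+[x,y,.015]
        uv=(np.array([w2px(z,p) for p in P])-[u0,v0]+.5)*s-.5
        cv2.polylines(im,[uv.round().astype(int)],True,(0,0,255),1)
    top=(w2px(z,R.apply([0,0,.032])+[x,y,.015])-[u0,v0]+.5)*s-.5
    cv2.circle(im,tuple(top.round().astype(int)),3,(255,0,0),-1)
    return im
x,y=.5085,.1895
ims=[draw(x,y,.99,0,0),draw(x,y,.99,-.2,0),draw(x,y,.99,.2,0),draw(x,y,.99,0,.2),draw(x,y,1.55,0,0),draw(x,y,1.55,-.2,0)]
out=np.vstack([np.hstack([base if 0 else i for i in ims[:3]]),np.hstack(ims[3:])])
print(out.shape)
cv2.imwrite("pics/c19.png",cv2.resize(out,None,fx=.8,fy=.8))
E
```

```text
(720, 864, 3)
```

View pics/c19.png

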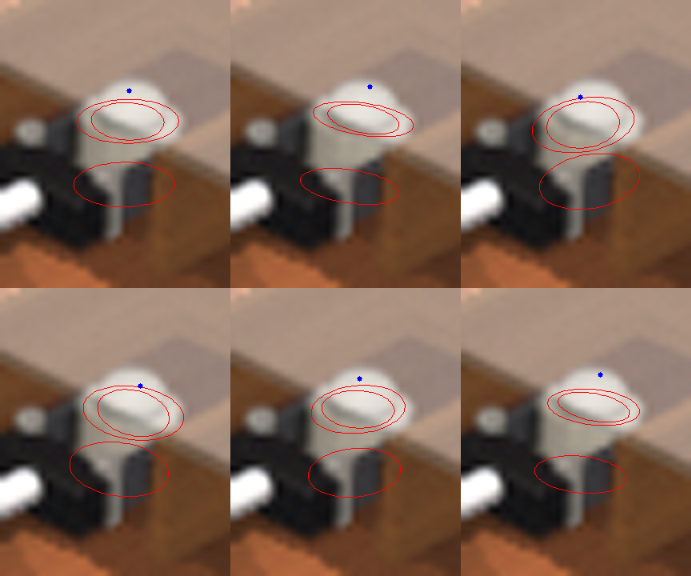

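```bash
python3 - <<'E'
from m import *
z=load("scene10")
for nm,p in zip(["pivL","pivR","shaftend"],cp([(358,243),(460,293),(355,318)],270,160,8)):
    for h in (.018,.028,.033): print(nm,h,px2w(z,*p,h=h).round(4))
z=load("scene8")
for nm,p in zip(["pivL"],cp([(258,297)],290,150,8)):
    for h in (.028,.033): print("s8",nm,h,px2w(z,*p,h=h).round(4))
z=load("scene5")
for nm,p in zip(["pivL","pivR"],cp([(310,223),(353,247)],200,140,3.5)):
    print("s5",nm,px2w(z,*p,h=.028).round(4))
E
python3 -c "
from h import *
crop('wrist10',215,0,345,240,3,'c20')
crop('wrist9',215,0,345,240,3,'c21')
a=cv2.imread('pics/c20.png');b=cv2.imread('pics/c21.png');cv2.imwrite('pics/c22.png',cv2.resize(np.hstack([a,b]),None,fx=.8,fy=.8))"
```

```text
pivL 0.018 [0.4698 0.1705 0.018 ]
pivL 0.028 [0.481  0.1584 0.028 ]
pivL 0.033 [0.4866 0.1524 0.033 ]
pivR 0.018 [0.5164 0.1722 0.018 ]
pivR 0.028 [0.527  0.1601 0.028 ]
pivR 0.033 [0.5323 0.1541 0.033 ]
shaftend 0.018 [0.5029 0.1347 0.018 ]
shaftend 0.028 [0.5137 0.1231 0.028 ]
shaftend 0.033 [0.5191 0.1173 0.033 ]
s8 pivL 0.028 [0.4833 0.186  0.028 ]
s8 pivL 0.033 [0.4888 0.1798 0.033 ]
s5 pivL [0.481  0.0595 0.028 ]
s5 pivR [0.5264 0.0601 0.028 ]
```

View pics/c22.png

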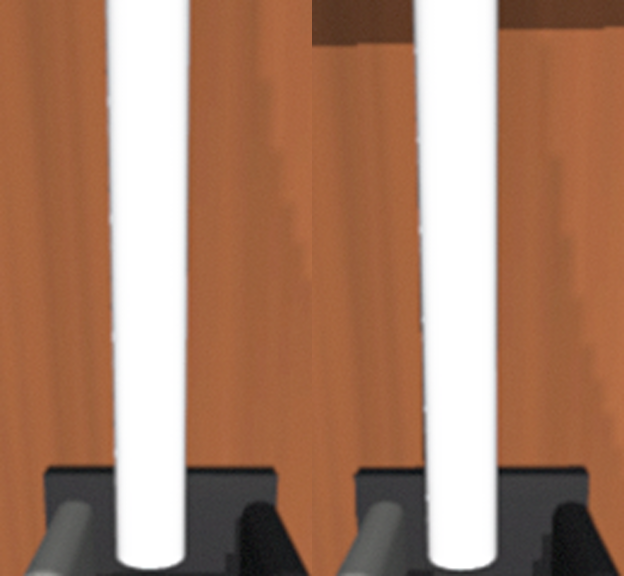

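Emit:
step_arm(rows=[[[0,0,0],[0,0,-1],0.54],[[0,0,0],[0,-0.5,-3],0.54],[[0,0,0],[0,-0.8,-6],0.54],[[0,0,0],[0,-0.8,-9],0.54],[[0,0,0],[0,-0.8,-12],0.54],[[0,0,0],[0,-0.8,-15],0.54],[[0,0,0],[0,-0.8,-18],0.54],[[0,0,0],[0,-0.8,-20],0.54]])

```text
time: 10.95
eef_pos: [0.5078, -0.0417, 0.0098]
tcp_rot: [-0.705, 0.007, -0.007, 0.709]
contact_force: [0.5, 8.5, 9.5]
opening: 0.552
```

```bash
python3 snap.py scene:11; python3 -c "
from h import *
crop('scene11',270,160,370,235,8,'c23')"
```

```text
11.0 [ 0.5078 -0.042   0.0098] [-0.07  6.12  8.45] [ 0.8   0.15 -0.09] 0.553
```

View pics/c23.png

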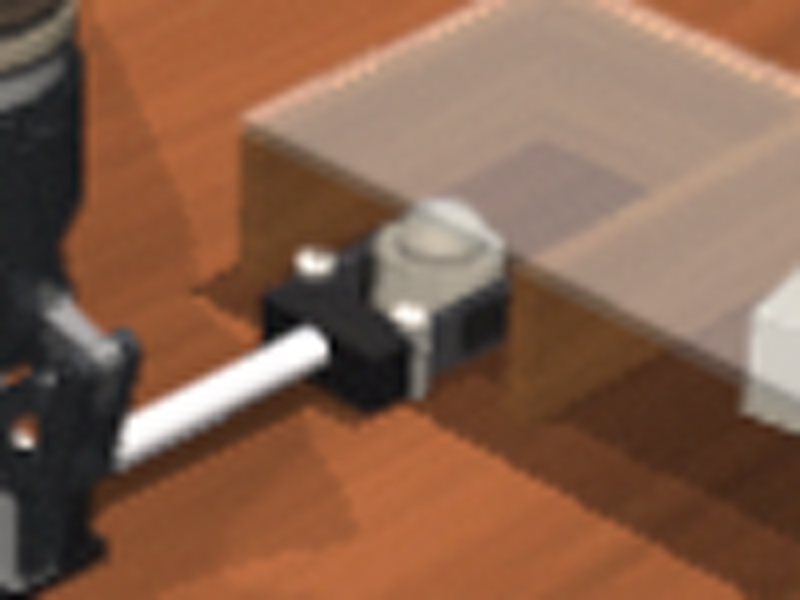

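Emit:
step_arm(rows=[[[0,0,0],[0,0,-2],0.54],[[0,0,0],[0,0,-6],0.54],[[0,0,0],[0,0,-11],0.54],[[0,0,0],[0,0,-16],0.54],[[0,0,0],[0,0,-21],0.54],[[0,0,0],[0,0,-26],0.54],[[0,0,0],[0,0,-31],0.54],[[0,0,0],[0,0,-35],0.54],[[0,0,0],[0,0,-38],0.54],[[0,0,0],[0,0,-40],0.54]])

```text
time: 11.83
eef_pos: [0.5071, -0.0817, 0.0098]
tcp_rot: [-0.705, 0.007, -0.007, 0.709]
contact_force: [0.8, 7.6, 10.8]
opening: 0.545
```

```bash
python3 snap.py scene:12; python3 -c "
from h import *
crop('scene12',250,160,350,235,8,'c24')"
```

```text
11.8833 [ 0.5071 -0.082   0.0098] [0.06 6.25 9.45] [ 0.79  0.13 -0.1 ] 0.547
```

View pics/c24.png

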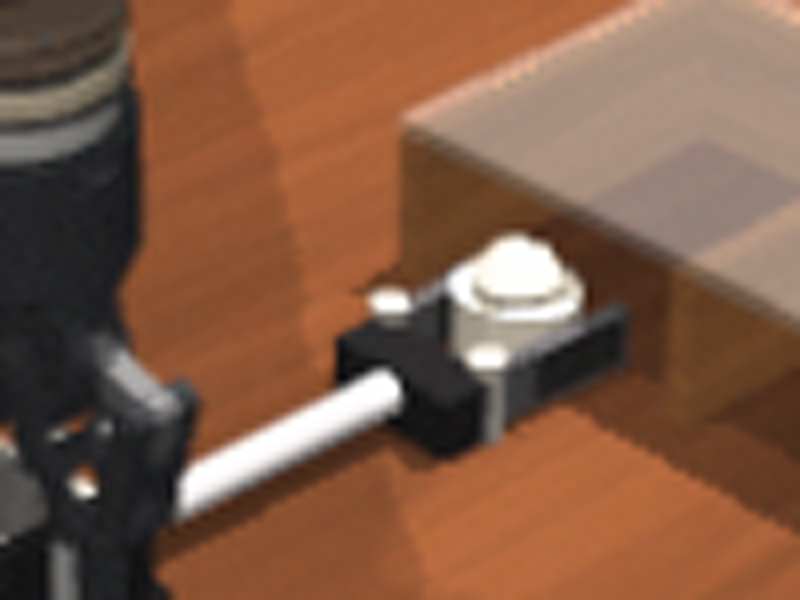

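Upright and held. Continue.

Emit:
step_arm(rows=[[[0,0,0],[0,0,-2],0.54],[[0,0,0],[0,0,-6],0.54],[[0,0,0],[0,0,-11],0.54],[[0,0,0],[0,0,-16],0.54],[[0,0,0],[0,0,-21],0.54],[[0,0,0],[0,0,-26],0.54],[[0,0,0],[0,0,-31],0.54],[[0,0,0],[0,0,-35],0.54],[[0,0,0],[0,0,-38],0.54],[[0,0,0],[0,0,-40],0.54]])

```text
time: 12.72
eef_pos: [0.5065, -0.1215, 0.0098]
tcp_rot: [-0.705, 0.007, -0.007, 0.709]
contact_force: [-0.3, 8.6, 10.4]
opening: 0.549
```

Emit:
step_arm(rows=[[[0,0,0],[0,0,-2],0.54],[[0,0,0],[0,0,-6],0.54],[[0,0,0],[0,0,-11],0.54],[[0,0,0],[0,0,-16],0.54],[[0,0,0],[0,0,-21],0.54],[[0,0,0],[0,0,-26],0.54],[[0,0,0],[0,0,-31],0.54],[[0,0,0],[0,0,-35],0.54],[[0,0,0],[0,0,-38],0.54],[[0,0,0],[0,0,-40],0.54]])

```text
time: 13.55
eef_pos: [0.5059, -0.1613, 0.0098]
tcp_rot: [-0.705, 0.007, -0.007, 0.709]
contact_force: [0.6, 8.5, 10.6]
opening: 0.547
```

Emit:
step_arm(rows=[[[0,0,0],[0,0,-2],0.54],[[0,0,0],[0,0,-4],0.54],[[0,0,0],[0,0,-5],0.54],[[0,0,0],[0,0,-5],0.54],[[0,0,0],[0,0,-5],0.54]])

```text
time: 13.97
eef_pos: [0.5058, -0.1663, 0.0098]
tcp_rot: [-0.705, 0.007, -0.007, 0.709]
contact_force: [-0.0, 7.0, 10.2]
opening: 0.547
```

```bash
python3 snap.py scene:13 side:13; python3 - <<'E'
from m import *
crop('scene13',220,160,400,260,4.4,'c25')
crop('side13',230,140,350,260,5,'c26')
E
```

```text
14.0667 [ 0.5058 -0.1663  0.0098] [-0.2   7.2  10.65] [ 0.92  0.14 -0.08] 0.547
```

View pics/c25.png

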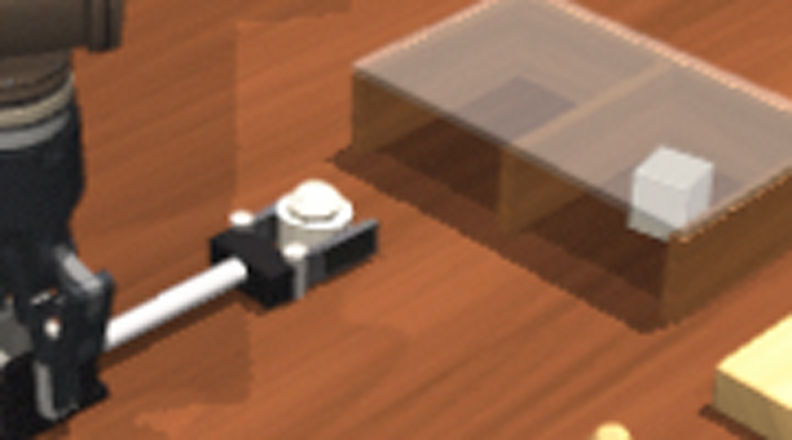

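View pics/c26.png

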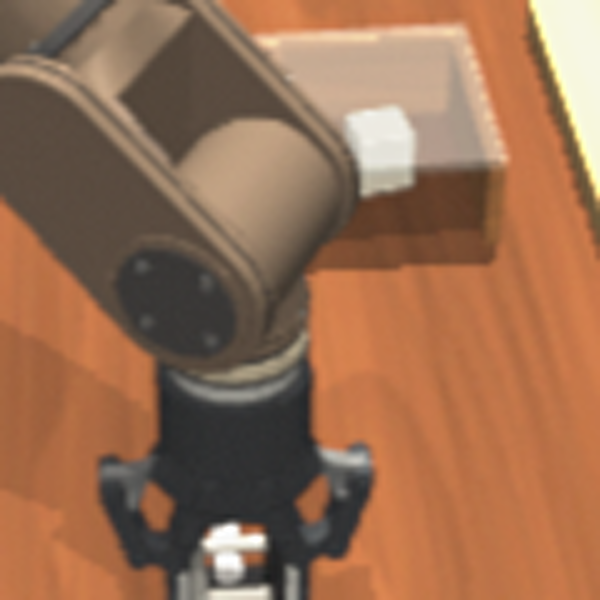

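```bash
python3 - <<'E'
from m import *
z=load("scene13"); print(px2w(z,*cp([(316,192)],220,160,4.4)[0],h=.044))
E
```

```text
[0.50422468 0.0487548  0.044     ]
```

Emit:
step_arm(rows=[[[0,0,0],[0,0,0],0.46],[[0,0,0],[0,0,0],0.45],[[0,0,0],[0,0,0],0.44],[[0,0,0],[0,0,0],0.43],[[0,0,0],[0,0,0],0.42],[[0,0,0],[0,0,0],0.41],[[0,0,0],[0,0,0],0.4],[[0,0,0],[0,0,0],0.39],[[0,0,0],[0,0,0],0.38],[[0,0,0],[0,0,0],0.37]])

```text
time: 14.9
eef_pos: [0.5042, -0.1673, 0.0083]
tcp_rot: [-0.706, 0.008, -0.005, 0.709]
contact_force: [-1.2, 2.7, 3.0]
opening: 0.63
```

Emit:
step_arm(rows=[[[0,0,0],[0,0,0],0.36],[[0,0,0],[0,0,0],0.35],[[0,0,0],[0,0,0],0.34],[[0,0,0],[0,0,0],0.3],[[0,0,0],[0,0,0],0.2],[[0,0,0],[0,0,0],0],[[0,0,0],[0,0,0],0],[[0,0,0],[0,0,0],0],[[0,0,0],[0,0,0],0],[[0,0,0],[0,0,0],0]])

```text
time: 15.73
eef_pos: [0.5056, -0.1702, 0.0094]
tcp_rot: [0.707, -0.007, 0.007, -0.707]
contact_force: [0.1, -0.6, -0.2]
opening: 0.998
```

```bash
python3 snap.py wrist:14 scene:14; python3 - <<'E'
from m import *
crop('scene14',180,160,400,260,3.6,'c27')
E
```

```text
15.8333 [ 0.5056 -0.1702  0.0094] [-0.4  -0.65  0.48] [-0.01 -0.03 -0.02] 0.999
```

View pics/c27.png

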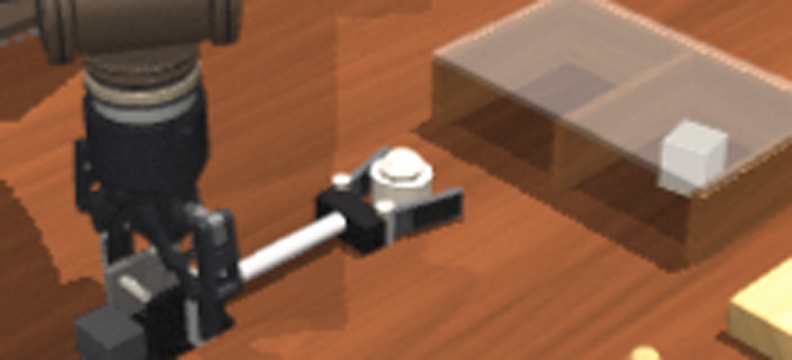

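View pics/wrist14.png

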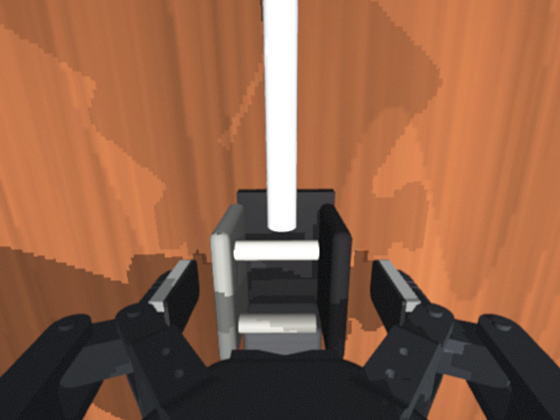

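Emit:
step_arm(rows=[[[0,0,0],[0,-8,0],0],[[0,0,0],[0,-25,0],0],[[0,0,0],[0,-50,0],0],[[0,0,0],[0,-80,0],0],[[0,0,0],[0,-115,0],0],[[0,0,0],[0,-150,0],0],[[0,0,0],[0,-180,0],0],[[0,0,0],[0,-200,0],0],[[0,0,0],[0,-205,0],0],[[0,0,0],[0,-205,0],0]])

```text
time: 16.67
eef_pos: [0.5065, -0.1706, 0.2168]
tcp_rot: [0.708, -0.005, 0.008, -0.706]
contact_force: [-0.4, -0.9, -0.8]
opening: 1.001
```

```bash
python3 snap.py wrist:15 scene:15 side:15; python3 - <<'E'
from m import *
crop('scene15',180,160,400,260,3.6,'c28')
crop('wrist15',200,0,370,280,2.1,'c29')
E
```

```text
16.8167 [ 0.5045 -0.1696  0.2121] [-0.19 -0.09 -0.69] [-0.01  0.   -0.05] 1.001
```

View pics/c28.png

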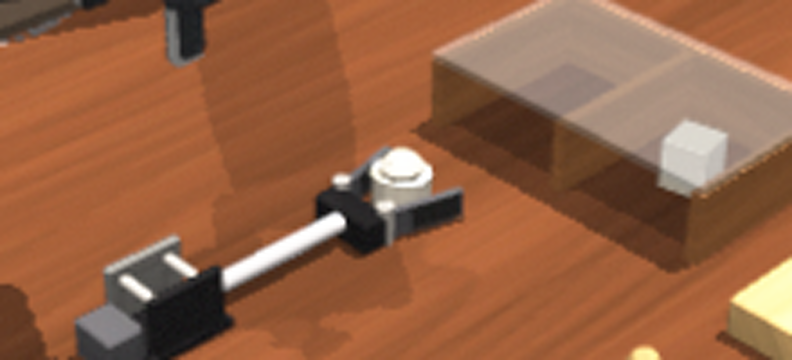

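View pics/wrist15.png

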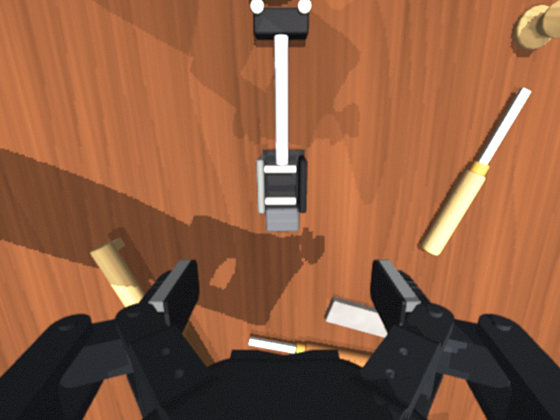

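View pics/side15.png

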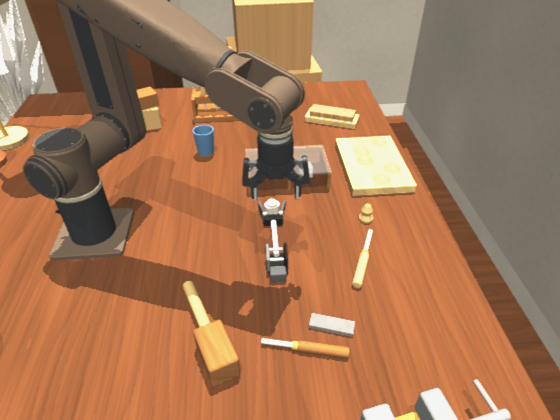

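Emit:
step_arm(rows=[[[0,0,0],[0,0,30],0],[[0,0,0],[0,0,70],0],[[0,0,0],[0,0,100],0],[[0,0,0],[0,0,110],0],[[0,0,0],[0,0,110],0],[[0,0,0],[0,0,110],0],[[0,0,0],[0,0,110],0]])

```text
time: 17.4
eef_pos: [0.5074, -0.0611, 0.2135]
tcp_rot: [0.707, -0.007, 0.006, -0.707]
contact_force: [-0.2, 0.2, -0.2]
opening: 1.001
```

```bash
python3 snap.py wrist:16; python3 - <<'E'
from m import *
crop('wrist16',200,30,370,230,3.5,'c30')
crop('side15',230,180,310,290,5,'c31')
E
```

```text
17.45 [ 0.5075 -0.0614  0.2138] [0.11 0.69 0.1 ] [-0.02  0.03 -0.  ] 0.995
```

View pics/c30.png

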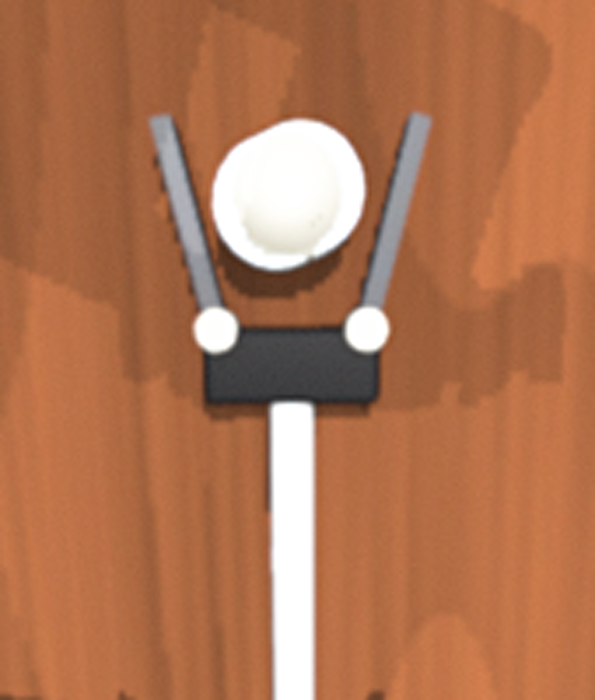

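View pics/c31.png

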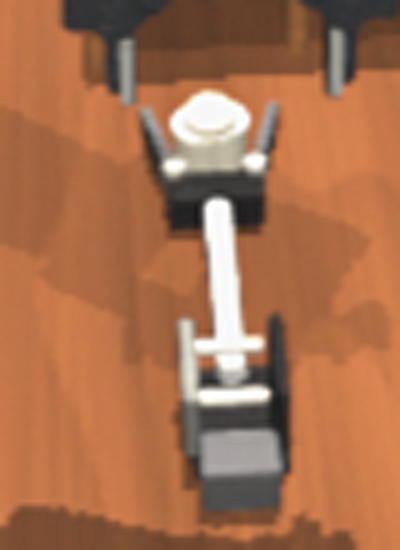

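```bash
python3 -c "
from plant import ctrl
print(ctrl.sign_off())"
```

```text
the job is handed in; nothing more can be done
None
```

The knob is out of the riser and standing upright, the jaws are open around it, and the reacher lies flat on the bench. I handed the job in at about 17.5 s; no verdict was given.

- **Approach and squeeze:** I held the reacher by its grip with the trigger about 2 mm in and slid it into the left bay until the jaws stood either side of the knob. I then closed at the 20 N minimum grip. The trigger stopped at about 7.7 mm, which by the given figures is roughly 4.5 N per jaw; I could not measure that force directly.
- **Draw and release:** I drew the knob out about 170 mm along the riser's axis, then opened the fingers in small steps. I lifted the gripper straight up off the reacher to about 0.21 m.
- **Last checks:** In the pictures the knob is upright, with its centre about 89 mm in front of the riser's edge, measured just before I let go. The jaws are fully splayed with a few millimetres of gap on each side of the knob. The robot touches nothing, and the other things look unmoved by eye; I did not measure them.
- **Checks that disagreed:** Early in the draw one picture made the knob look tilted by about 0.2 rad. The next pictures showed it upright, so I put it down to the edge of the acrylic top crossing the view. While dragging, the wrist force showed 8 to 12 N upward, meaning the gripper pressed lightly on the reacher, so I raised it 0.8 mm.

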